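# Find the balance point of an offset lever and hold it level over its cradle

### The arm

A 6-joint arm with a two-finger parallel gripper is mounted at the origin on a cart in front of the work surface, level with it; the furniture and walls round the work are solid. World frame = base frame: x ahead of the robot, y to its left, z up, the work surface at z = 0. Lengths are in m, angles in degrees, forces in N, time in s.
With the tool pointing down it reaches from about 0.375 to 0.9 m from the base axis. Payload 3.1 kg.
Tool frame: the origin (TCP) lies between the finger pads, 19 mm behind the fingertips; this is the grasp point; z points along the fingers, y is the line along which they close (so a half turn about z gives the same grasp; the last joint's range is limited). The gripper opens to 87 mm and grips with 3 to 60 N. Pads are 19 mm wide; open, the fingers measure 117 mm over their backs; the gripper's body (75 mm by 190 mm) begins 51 mm behind the grasp point.
Start: joints at [59.33, 30.224, 82.088, -0, 67.689, -10.227], TCP at [0.218, 0.586, 0.241] pointing down, gripper open.
Joint ranges: [-176.69, 176.69], [-43.24, 126.21], [12.49, 139.97], [-82, 262], [0, 151.66], [-163.58, 163.58]. Speed limits (degrees/s): [159.86, 159.86, 180, 180, 180, 180].

### API

Orientations are given as a 3x3 rotation matrix whose columns are the frame's x, y, z axes.
In Python, from rig import bot, telemetry, capture gives the robot as it stands (bot), with the cameras as plain functions and the readings (telemetry).
- The arm moves only by the tool nudge_tcp, called by a JSON object that holds its "api" and its "payload", one argument or row to a line. Schema: {"type":"object","properties":{"moves":{"type":"object","properties":{"sx":{"type":"array","items":{"type":"number"},"minItems":1,"maxItems":20},"sy":{"type":"array","items":{"type":"number"},"minItems":1,"maxItems":20},"sz":{"type":"array","items":{"type":"number"},"minItems":1,"maxItems":20},"ax":{"type":"array","items":{"type":"number"},"minItems":1,"maxItems":20},"ay":{"type":"array","items":{"type":"number"},"minItems":1,"maxItems":20},"az":{"type":"array","items":{"type":"number"},"minItems":1,"maxItems":20},"finger_gap":{"type":"array","items":{"type":"number"},"minItems":1,"maxItems":20}},"additionalProperties":false,"required":["sx","sy","sz","ax","ay","az","finger_gap"]},"only":{"type":"string"},"quiet":{"type":"boolean"},"lines":{"type":"string"}},"required":["moves"],"additionalProperties":false}. moves is an object with one list for each field, all of the same length, 1 to 20, a row being the entries at one place: sx, sy, sz (the shift in a scale on which 1.0 is 600 mm), ax, ay, az (a rotation vector in shares of 90 degrees (1.0 is 90 degrees)), finger_gap (the opening from 0.0 (shut) to 1.0 (fully open)); each row is the pose to reach, as a shift and turn from the pose commanded when the call began, along the tool's axes at that moment; what a row does not reach only later rows make up. A row lasts 1/10 s, in which the tool goes at most 0.05 m and 8.59 degrees, less where a joint would pass 70% of its speed; a pose out of reach is approached as far as the arm can. The fingers move at their own pace and stop on an object; the grip force is fixed at half the most. Time passes only in rows, so rows that do not move let the fingers close. The tool returns the time, the measured TCP pose, the force, the opening and the grip force at its end. only (a regular expression) keeps the lines of the reply that match it, lines (a string "A,B") keeps lines A to B, and quiet returns only ok. No shift or turn number may pass 1 either way. Input that does not fit is refused with a message, and nothing moves.
- telemetry.read_state(): the state, without advancing time (a new reading comes with each control period).
- capture(name): name is "scene" or "top"; returns a dict with "color" (480x640x3 uint8, red, green, blue), "K" (3x3 intrinsics, pixels), "view" (4x4, takes a point from world to camera coordinates). Camera axes: x right, y up, looking along -z (the intrinsics and any distortion apply to the point x, -y, -z); pixel columns grow to the right and rows downward; lengths in m; the calibration is good to about 2 mm. A picture is of the moment at which its call begins. There is no depth.
- bot.hand_in(): hands the job in; it is judged then, once.
The state is a dict: "time_s": time; "joint_positions": joint angles; "qvel": joint speeds; "tau": joint torques, N m; "position": TCP position; "tcp_rot": TCP orientation; "force": force on the tool from outside, world axes, zero at the start; "moment": the same for the moment, N m; "opening": opening from 0.0 (shut) to 1.0 (fully open); "grasp_force": force on a finger pad.
Only numpy, scipy, OpenCV 4.12 (cv2) and the standard library are available. Lean on these libraries where they do the work, as an engineer would, in place of code of your own. Each camera call takes 0.05 s, during which the arm holds its last target. There are 200 camera calls.

### The job

The steel lever has one heavy end, and how heavy is not visible. Slide the hanger along its bar until the lever hangs level from the hanger's swinging grip block, then carry it by that block to the cradle and hold it there, level and still, about 5 cm above the cups with the large hub over the large cup and the small tail boss over the small cup. Finish while holding it: do not put it down or let the lever touch the cradle, and leave the other things on the desk alone.

Things in the scene. Friction and masses are not known exactly. Their poses are not given: they have to be found in the camera images.
- lever: Loose offset lever, 250 mm long, steel bar 14 x 14 mm (centre line 14 mm up) lying on its heavy hub and its tail boss. Origin on the underside plane below the bar, x along the bar to the hub, z up. Weighs 0.5 to 0.8 kg by the hub's hidden filling; balance point somewhere between x = 0 and +36 mm; centre of gravity about 16 mm above the underside, 44 mm below the hanger's pin.
- hanger (a joint): x of the hanger's middle in the lever's frame, m, -0.060 to 0.048, growing toward the hub. Aluminium sleeve 30 x 26 mm on the bar with two cheeks and a cross pin (along lever y) 60 mm above the underside. Slides stiffly (1.5 N), stays put below about 10 degrees of tilt; push it along by the gripped block while the lever lies on the desk (which may slip a little).
- bail: Steel grip block that swings freely (1.3 rad either way about the lever's y) on the hanger's cross pin; upright at the start. Origin on the pin, z up along the block. The block is 18 mm (lever x) by 14 mm (lever y) and 46 mm tall, from 21 to 67 mm above the pin, with dark grooves; below it a narrower neck.
- bail_grip (a point): Middle of the grip block, 45 mm above the pin (105 mm above the desk at the start); same axes as the bail. Grip here from above, fingers closing along the lever's y (14 mm).
- lever_hub (a point): Centre of the hub's underside, at lever x = +95 mm; lever's axes. The hub is a dark round drum, 52 mm across, 34 mm high (38 with its cap).
- lever_tail (a point): Centre of the tail boss's underside, at lever x = -117 mm; lever's axes. The boss is 24 mm across and 24 mm high.
- cradle: Cradle, fixed to the desk: grey base plate 276 x 84 x 8 mm with two open steel cups, 30 mm high over the desk. Origin: centre of the plate's underside; x runs along the plate toward the large cup, z up.
- hub_cup (a point): Centre of the large cup's mouth (outer diameter 76 mm), at x = +95 mm, 30 mm above the desk; cradle's axes.
- tail_cup (a point): Centre of the small cup's mouth (outer diameter 40 mm), at x = -117 mm, 30 mm above the desk; cradle's axes.
- jar: Bystander: sample jar with a red cap, 42 mm wide, 80 mm high, standing behind the work. Origin at its foot.
- brass_weight: Bystander: brass knob weight, 23 mm wide, 37 mm high. Origin at its foot.
- dish: Bystander: clear petri dish, 60 mm wide, 13 mm high. Origin at its foot.

How it is judged (in metres and radians):
At the end, for the whole second after the job is handed in: The gripper holds the grip block (TCP within 30 mm of its middle); the lever hangs within 0.1 rad of level and still (under 30 mm/s and 0.15 rad/s), hub and tail boss each within 20 mm sideways of their cup's centre and their undersides 20 to 90 mm above the cups' mouths, not touching the cradle (horizontal distance between lever_hub and hub_cup below 0.02 m and horizontal distance between lever_tail and tail_cup below 0.02 m and z of lever_hub in the frame of hub_cup between 0.02 and 0.09 m and z of lever_tail in the frame of tail_cup between 0.02 and 0.09 m and angle between lever's own z axis and vertical below 0.1 rad and linear speed of lever below 0.03 m/s and angular speed of lever below 0.15 rad/s and contact force between the fingers and bail above 2 N and distance between the grasp point and bail_grip below 0.03 m and contact force between lever and cradle below 0.3 N); the arm keeps its last pose, push and grip.
It fails at once if the lever strikes or rests on the cradle (contact force between lever and cradle above 1 N).
It fails at once if a bystander is disturbed (distance of any of jar, brass_weight, dish from where it was at the start of the episode above 0.02 m).
It also fails if it takes over 64 s, if anything falls off the work surface, if the arm or the gripper's body presses on something with over 40 N, if the wrist force passes 120 N, or if a joint passes its speed limit or range.

## Working session

There is one attempt and no reset: what is moved stays moved. The work goes in short steps, Python scripts to look and compute and a tool call to move; the robot and the scene stay as the last step left them, time stands still between calls to the robot, and variables do not carry over. Pictures are saved under pics/ and viewed, at most 10 in all, crops included, and the job is handed in when it is done.

```bash
ls; mkdir -p pics; python3 - <<'E'
from rig import bot, telemetry, capture
import cv2
for n in("scene","top"):
    c=capture(n); cv2.imwrite(f"pics/{n}0.png",c["color"][:,:,::-1]); print(c["K"].round(1).tolist(),c["view"].round(3).tolist(),[k for k in c])
s=telemetry.read_state();print(s["time_s"],s["position"],s["tcp_rot"],s["opening"])
E
```

```text
pics
rig.py
[[509.8, 0.0, 324.1], [0.0, 509.8, 240.3], [0.0, 0.0, 1.0]] [[0.87, -0.493, 0.01, -0.507], [0.275, 0.501, 0.821, -0.189], [-0.409, -0.712, 0.571, -0.907], [0.0, 0.0, 0.0, 1.0]] ['color', 'K', 'view']
[[505.9, 0.0, 323.2], [0.0, 505.9, 242.8], [0.0, 0.0, 1.0]] [[0.021, -1.0, 0.012, -0.096], [0.989, 0.023, 0.144, -0.563], [-0.145, 0.009, 0.989, -1.31], [0.0, 0.0, 0.0, 1.0]] ['color', 'K', 'view']
0.1 [0.21796568 0.58510797 0.24037857] [[-9.37015265e-01  3.49287040e-01 -9.77663449e-04]
 [ 3.49288251e-01  9.37013829e-01 -1.67392338e-03]
 [ 3.31404430e-04 -1.90997811e-03 -9.99998121e-01]] 0.9976069835819662
```

View pics/scene0.png

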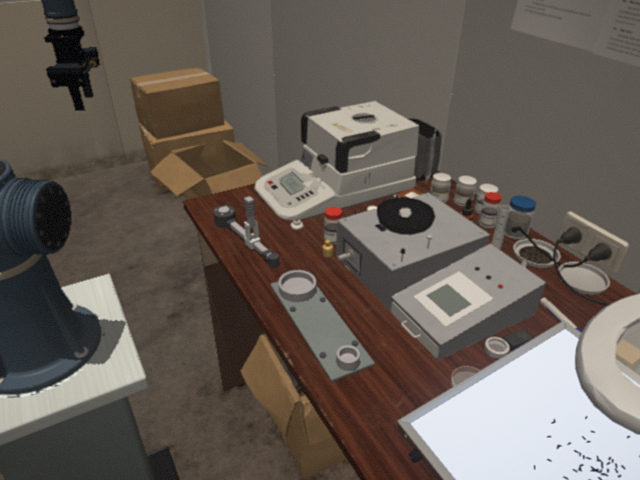

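View pics/top0.png

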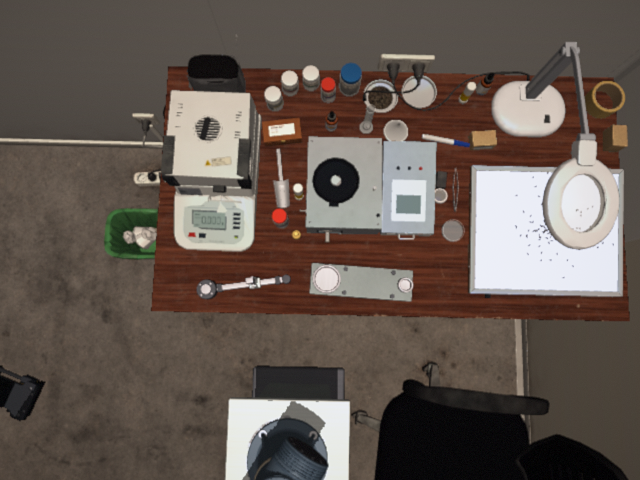

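Scene: lever with hub (224,213), tail (272,258), block (250,208); cradle cups (297,285), (347,356). Top: hub (206,289), tail (285,280), block ~(252,283); cups (326,278), (405,285). I'll zoom in.

```bash
python3 - <<'E'
import cv2,numpy as np
a=cv2.imread("pics/scene0.png")[185:385,195:395]; b=cv2.imread("pics/top0.png")[225:325,185:425]
a=cv2.resize(a,None,fx=3,fy=3,interpolation=2)
cv2.imwrite("pics/sc.png",a)
cv2.imwrite("pics/tc.png",cv2.resize(b,None,fx=3.3333,fy=3.3333,interpolation=2))
E
```

```text
(no output)
```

View pics/sc.png

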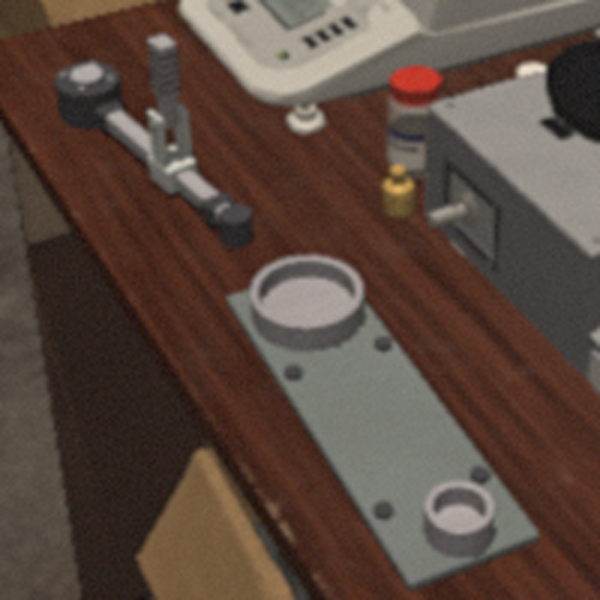

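View pics/tc.png

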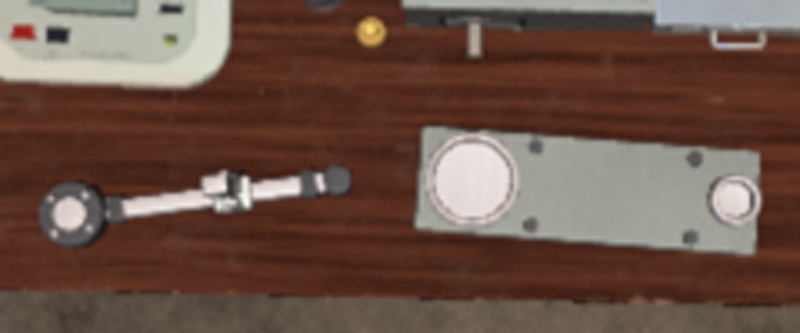

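The crops give matching points: hub cap, tail top, block top, hanger sleeve and both cup mouths. Next I triangulate them.

```bash
cat > h.py <<'E'
import numpy as np
from rig import bot, telemetry, capture
C={n:capture(n) for n in("scene","top")}
def ray(n,uv):
    K,V=C[n]["K"],C[n]["view"]; R,t=V[:3,:3],V[:3,3]
    d=np.linalg.inv(K)@[uv[0],uv[1],1]; d=R.T@(d*[1,-1,-1]); return -R.T@t,d/np.linalg.norm(d)
def tri(s,t):
    A=0;b=0;L=[ray("scene",s),ray("top",t)]
    for o,d in L:
        P=np.eye(3)-np.outer(d,d);A=A+P;b=b+P@o
    X=np.linalg.solve(A,b);return X,max(np.linalg.norm(np.cross(X-o,d)) for o,d in L)
def plane(n,uv,z):
    o,d=ray(n,uv);return o+d*(z-o[2])/d[2]
def proj(n,X):
    K,V=C[n]["K"],C[n]["view"];p=K@((V[:3,:3]@X+V[:3,3])*[1,-1,-1]);return p[:2]/p[2]
sc=lambda u,v,f=3:(195+(u+.5)/f-.5,185+(v+.5)/f-.5)
tc=lambda u,v,f=10/3:(185+(u+.5)/f-.5,225+(v+.5)/f-.5)
E
python3 - <<'E'
from h import *
np.set_printoptions(precision=4,suppress=True)
F=dict(hub=((89,72),(69,212),.038),tail=((236,213),(337,179),.024),block=((162,39),(208,182),.127),hc=((307,289),(472,179),.03),tcup=((460,506),(735,199),.03))
P={}
for k,(s,t,z) in F.items():
    X,e=tri(sc(*s),tc(*t));P[k]=X;print(k,X,"err",round(e,4),plane("scene",sc(*s),z)[:2],plane("top",tc(*t),z)[:2])
print(np.linalg.norm((P["hub"]-P["tail"])[:2]),np.linalg.norm((P["hc"]-P["tcup"])[:2]),"want .212")
for k,z in dict(jar=(.08,(415,80)),brass=(.037,(398,172))).items(): print(k,plane("scene",sc(*z[1]),z[0]))
E
```

```text
hub [0.4359 0.2238 0.0408] err 0.0011 [0.4362 0.2287] [0.4371 0.2241]
tail [0.4674 0.0144 0.0256] err 0.0015 [0.4669 0.0169] [0.4689 0.014 ]
block [0.4557 0.1035 0.1269] err 0.0014 [0.4543 0.1037] [0.457 0.103]
hc [ 0.4693 -0.0937  0.0325] err 0.0014 [ 0.4693 -0.0905] [ 0.4708 -0.0943]
tcup [ 0.4582 -0.3044  0.031 ] err 0.0013 [ 0.4575 -0.3032] [ 0.4594 -0.3052]
0.21174832400709862 0.21099210457381806 want .212
jar [0.6244 0.0342 0.08  ]
brass [ 0.5848 -0.0105  0.037 ]
```

Everything checks out: spacings 0.212 and 0.211 m, heights within 3 mm, hanger at about x = -0.027. Move above the block.

Units first: shifts go in shares of 600 mm and turns go in shares of 90 degrees. So -0.39 m / 0.6 = -0.65, 0.05 m / 0.6 = 0.0833, 61 degrees / 90 = 0.6778.

{"api": "nudge_tcp", "payload": {
  "moves": {"sx":[-0.325, -0.325, -0.325, -0.325, -0.325, -0.65, -0.65, -0.65, -0.65, -0.65, -0.65, -0.65, -0.65, -0.65, -0.65, -0.65], "sy":[-0.3067, -0.3067, -0.3067, -0.3067, -0.3067, -0.615, -0.615, -0.615, -0.615, -0.615, -0.615, -0.615, -0.615, -0.615, -0.615, -0.615], "sz":[0.0333, 0.0333, 0.0333, 0.0333, 0.0333, 0.0833, 0.0833, 0.0833, 0.0833, 0.0833, 0.0833, 0.0833, 0.0833, 0.0833, 0.0833, 0.0833], "ax":[0, 0, 0, 0, 0, 0, 0, 0, 0, 0, 0, 0, 0, 0, 0, 0], "ay":[0, 0, 0, 0, 0, 0, 0, 0, 0, 0, 0, 0, 0, 0, 0, 0], "az":[0.3333, 0.3333, 0.3333, 0.3333, 0.3333, 0.6778, 0.6778, 0.6778, 0.6778, 0.6778, 0.6778, 0.6778, 0.6778, 0.6778, 0.6778, 0.6778], "finger_gap":[0.6, 0.6, 0.6, 0.6, 0.6, 0.6, 0.6, 0.6, 0.6, 0.6, 0.6, 0.6, 0.6, 0.6, 0.6, 0.6]}
}}

```text
time_s: 1.8
position: [0.4542, 0.1048, 0.1914]
tcp_rot: [[-0.151, 0.989, -0.0], [0.989, 0.151, 0.0], [0.0, -0.0, -1.0]]
force: [0.1, -1.2, 0.2]
opening: 0.602
grasp_force: 0.0
```

```bash
python3 - <<'E'
from h import *
s=telemetry.read_state();R=s["tcp_rot"];print(R.round(4),s["force"])
print("tool delta",R.T@(np.array([.4548,.1033,.105])-s["position"]))
E
```

```text
[[-1.506e-01  9.886e-01  2.000e-04]
 [ 9.886e-01  1.506e-01  0.000e+00]
 [-0.000e+00  2.000e-04 -1.000e+00]] [ 0.43729366 -0.21070776 -0.22934987]
tool delta [-0.0012965   0.0001249   0.08640681]
```

To row units: 0.086 m / 0.6 = 0.1433, 0.07 m / 0.6 = 0.1167.

{"api": "nudge_tcp", "payload": {
  "moves": {"sx":[-0.0017, -0.0017, -0.0017, -0.0017, -0.0017, -0.0017, -0.0017, -0.0017, -0.0017, -0.0017, -0.0017, -0.0017], "sy":[0, 0, 0, 0, 0, 0, 0, 0, 0, 0, 0, 0], "sz":[0.0667, 0.1167, 0.1433, 0.1433, 0.1433, 0.1433, 0.1433, 0.1433, 0.1433, 0.1433, 0.1433, 0.1433], "ax":[0, 0, 0, 0, 0, 0, 0, 0, 0, 0, 0, 0], "ay":[0, 0, 0, 0, 0, 0, 0, 0, 0, 0, 0, 0], "az":[0, 0, 0, 0, 0, 0, 0, 0, 0, 0, 0, 0], "finger_gap":[0.6, 0.6, 0.6, 0.6, 0, 0, 0, 0, 0, 0, 0, 0]}
}}

```text
time_s: 3.1
position: [0.4543, 0.1026, 0.1054]
tcp_rot: [[-0.149, 0.989, -0.001], [0.989, 0.149, -0.0], [0.0, -0.001, -1.0]]
force: [-2.2, -0.2, 4.7]
opening: 0.162
grasp_force: 30.0
```

{"api": "nudge_tcp", "payload": {
  "moves": {"sx":[0, 0, 0, 0, 0, 0, 0, 0], "sy":[0, 0, 0, 0, 0, 0, 0, 0], "sz":[-0.0033, -0.0067, -0.0083, -0.0083, -0.0083, -0.0083, -0.0083, -0.0083], "ax":[0, 0, 0, 0, 0, 0, 0, 0], "ay":[0, 0, 0, 0, 0, 0, 0, 0], "az":[0, 0, 0, 0, 0, 0, 0, 0], "finger_gap":[0, 0, 0, 0, 0, 0, 0, 0]}
}}

```text
time_s: 3.9
position: [0.4549, 0.1026, 0.1102]
tcp_rot: [[-0.149, 0.989, -0.0], [0.989, 0.149, 0.0], [0.0, -0.0, -1.0]]
force: [-0.3, 0.9, -4.9]
opening: 0.161
grasp_force: 30.0
```

```bash
python3 - <<'E'
from h import *
import cv2
for i in range(8):
    s=telemetry.read_state();print(s["force"].round(2),s["moment"].round(3));capture("top")
E
```

```text
[-1.52  1.62 -4.74] [0.035 0.185 0.075]
[ 0.43  0.06 -4.42] [0.064 0.164 0.09 ]
[-0.58  1.   -4.  ] [0.109 0.175 0.059]
[-0.63  0.09 -5.54] [0.07  0.145 0.027]
[-0.46  1.22 -5.17] [0.105 0.156 0.043]
[ 0.3   1.44 -4.56] [0.078 0.193 0.058]
[-0.29  0.38 -5.93] [0.075 0.207 0.087]
[-0.01  1.69 -4.96] [0.051 0.164 0.047]
```

To row units: 0.07 m / 0.6 = 0.1167, 0.048 m / 0.6 = 0.08.

{"api": "nudge_tcp", "payload": {
  "moves": {"sx":[0, 0, 0, 0.01, 0.02, 0.03, 0.04, 0.05, 0.06, 0.07, 0.08, 0.09, 0.1, 0.11, 0.1167, 0.1167], "sy":[0, 0, 0, 0, 0, 0, 0, 0, 0, 0, 0, 0, 0, 0, 0, 0], "sz":[0.0033, 0.0075, 0.0075, 0.0075, 0.0075, 0.0075, 0.0075, 0.0075, 0.0075, 0.0075, 0.0075, 0.0075, 0.0075, 0.0075, 0.0075, 0.0075], "ax":[0, 0, 0, 0, 0, 0, 0, 0, 0, 0, 0, 0, 0, 0, 0, 0], "ay":[0, 0, 0, 0, 0, 0, 0, 0, 0, 0, 0, 0, 0, 0, 0, 0], "az":[0, 0, 0, 0, 0, 0, 0, 0, 0, 0, 0, 0, 0, 0, 0, 0], "finger_gap":[0, 0, 0, 0, 0, 0, 0, 0, 0, 0, 0, 0, 0, 0, 0, 0]}
}}

```text
time_s: 6.0
position: [0.4443, 0.1727, 0.1057]
tcp_rot: [[-0.149, 0.989, -0.0], [0.989, 0.149, 0.001], [0.001, 0.0, -1.0]]
force: [-0.3, 1.5, -4.2]
opening: 0.154
grasp_force: 30.0
```

{"api": "nudge_tcp", "payload": {
  "moves": {"sx":[0, 0, 0, 0, 0, 0, 0, 0], "sy":[0, 0, 0, 0, 0, 0, 0, 0], "sz":[-0.0033, -0.0067, -0.01, -0.01, -0.01, -0.01, -0.01, -0.01], "ax":[0, 0, 0, 0, 0, 0, 0, 0], "ay":[0, 0, 0, 0, 0, 0, 0, 0], "az":[0, 0, 0, 0, 0, 0, 0, 0], "finger_gap":[0, 0, 0, 0, 0, 0, 0, 0]}
}}

```text
time_s: 6.8
position: [0.4445, 0.1717, 0.1117]
tcp_rot: [[-0.149, 0.989, -0.0], [0.989, 0.149, -0.0], [-0.0, -0.0, -1.0]]
force: [0.6, -0.7, -5.3]
opening: 0.162
grasp_force: 30.0
```

```bash
python3 - <<'E'
from h import *
import cv2
f=[]
for i in range(16):
    f.append(telemetry.read_state()["force"]);capture("top")
print(np.mean(f,0),np.std(f,0))
a,b=C["scene"]["color"],C["top"]["color"]
cv2.imwrite("pics/a1.png",np.vstack([cv2.resize(a[185:285,205:405],None,fx=3,fy=3,interpolation=2),cv2.resize(b[235:325,185:385],None,fx=3,fy=3,interpolation=2)])[:,:,::-1])
E
```

```text
[-0.2224843  -0.85431387 -4.39078802] [0.39875717 0.49338675 0.6158623 ]
```

View pics/a1.png

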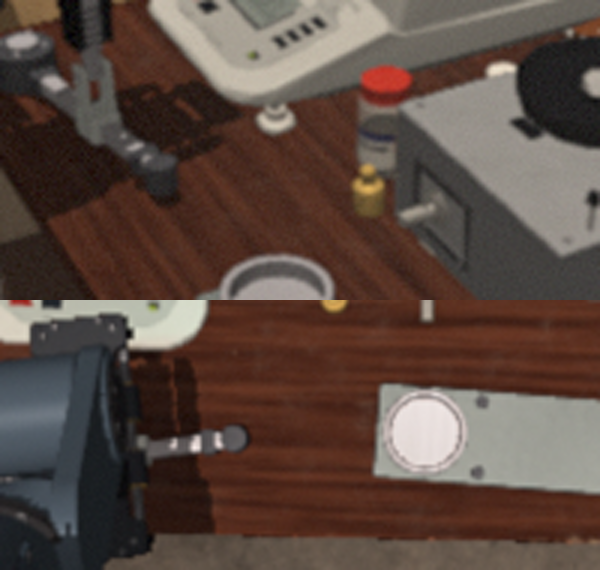

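The lever slipped along with the hanger: the tail top is now at scene crop (163,160) and top crop (236,137). I was still lifting slightly during the push, so I measure again.

```bash
cat > m.py <<'E'
from h import *
f=3
def at(s,t):
    X,e=tri((205+(s[0]+.5)/f-.5,185+(s[1]+.5)/f-.5),(185+(t[0]+.5)/f-.5,235+(t[1]+.5)/f-.5))
    st=telemetry.read_state();d=np.linalg.norm((X-st["position"])[:2]);print(X,e,"hanger x",d-.117,(X-st["position"])[:2])
E
python3 -c "
from m import *
at((163,161),(236,137))"
```

```text
[0.46011198 0.07269369 0.03793599] 0.0013055555341689408 hanger x -0.01662570856811245 [ 0.01556202 -0.09916059]
```

To row units: 0.0075 m / 0.6 = 0.0125, 0.007 m / 0.6 = 0.0117.

{"api": "nudge_tcp", "payload": {
  "moves": {"sx":[0, 0, 0, 0, 0], "sy":[0, 0, 0, 0, 0], "sz":[0.005, 0.01, 0.0117, 0.0125, 0.0125], "ax":[0, 0, 0, 0, 0], "ay":[0, 0, 0, 0, 0], "az":[0, 0, 0, 0, 0], "finger_gap":[0, 0, 0, 0, 0]}
}}

```text
time_s: 8.3
position: [0.4448, 0.1719, 0.1054]
tcp_rot: [[-0.149, 0.989, 0.001], [0.989, 0.149, 0.0], [-0.0, 0.001, -1.0]]
force: [-1.9, -2.2, 8.5]
opening: 0.159
grasp_force: 30.0
```

To row units: 0.055 m / 0.6 = 0.0917, 0.05 m / 0.6 = 0.0833.

{"api": "nudge_tcp", "payload": {
  "moves": {"sx":[0.0083, 0.0167, 0.025, 0.0333, 0.0417, 0.05, 0.0583, 0.0667, 0.075, 0.0833, 0.0917, 0.0917], "sy":[0, 0, 0, 0, 0, 0, 0, 0, 0, 0, 0, 0], "sz":[0.0017, 0.0017, 0.0017, 0.0017, 0.0017, 0.0017, 0.0017, 0.0017, 0.0017, 0.0017, 0.0017, 0.0017], "ax":[0, 0, 0, 0, 0, 0, 0, 0, 0, 0, 0, 0], "ay":[0, 0, 0, 0, 0, 0, 0, 0, 0, 0, 0, 0], "az":[0, 0, 0, 0, 0, 0, 0, 0, 0, 0, 0, 0], "finger_gap":[0, 0, 0, 0, 0, 0, 0, 0, 0, 0, 0, 0]}
}}

```text
time_s: 9.5
position: [0.4364, 0.227, 0.1052]
tcp_rot: [[-0.149, 0.989, 0.001], [0.989, 0.149, 0.001], [0.001, 0.001, -1.0]]
force: [-3.4, -0.8, 16.1]
opening: 0.156
grasp_force: 30.0
```

{"api": "nudge_tcp", "payload": {
  "moves": {"sx":[0, 0, 0, 0, 0, 0, 0, 0], "sy":[0, 0, 0, 0, 0, 0, 0, 0], "sz":[-0.0033, -0.0083, -0.0117, -0.0117, -0.0117, -0.0117, -0.0117, -0.0117], "ax":[0, 0, 0, 0, 0, 0, 0, 0], "ay":[0, 0, 0, 0, 0, 0, 0, 0], "az":[0, 0, 0, 0, 0, 0, 0, 0], "finger_gap":[0, 0, 0, 0, 0, 0, 0, 0]}
}}

```text
time_s: 10.3
position: [0.4363, 0.2262, 0.1101]
tcp_rot: [[-0.149, 0.989, -0.0], [0.989, 0.149, -0.0], [-0.0, -0.0, -1.0]]
force: [-0.7, -0.7, -7.1]
opening: 0.164
grasp_force: 30.0
```

```bash
python3 - <<'E'
from h import *
import cv2
f=[]
for i in range(12):
    f.append(telemetry.read_state()["force"]);capture("top")
print(np.mean(f,0),np.std(f,0))
a,b=C["scene"]["color"],C["top"]["color"]
cv2.imwrite("pics/a2.png",np.vstack([cv2.resize(a[185:285,205:405],None,fx=3,fy=3,interpolation=2),cv2.resize(b[235:325,185:385],None,fx=3,fy=3,interpolation=2)])[:,:,::-1])
E
```

```text
[ 0.0941368  -0.01603098 -6.33215039] [0.49923622 0.28616385 0.67451257]
```

View pics/a2.png

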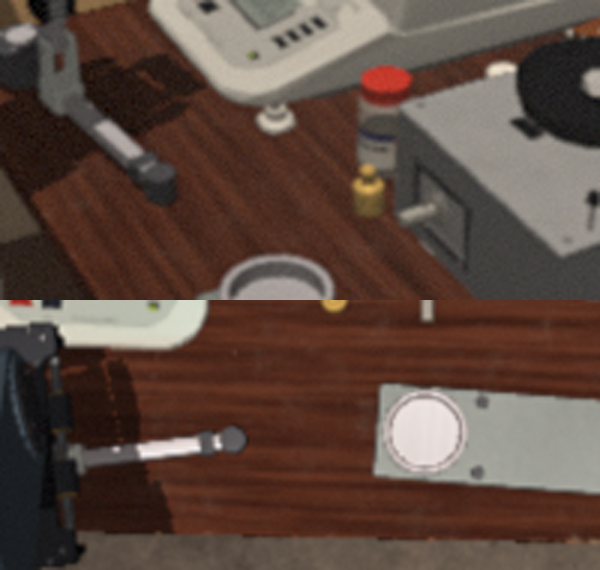

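The tail top is at scene crop (161,169), top crop (232,139), so the lever stayed put and the hanger slid.

```bash
python3 -c "
from m import *
at((161,170),(232,139))
print(plane('scene',(205+20/3,185+34/3),.038))"
```

```text
[0.45933372 0.0771909  0.02730977] 0.0009388795058256794 hanger x 0.03385683887592432 [ 0.02297492 -0.14909708]
[0.42938037 0.29994148 0.038     ]
```

To row units: -0.0105 m / 0.6 = -0.0175, -0.009 m / 0.6 = -0.015.

{"api": "nudge_tcp", "payload": {
  "moves": {"sx":[0, 0, 0, -0.005, -0.01, -0.015, -0.0175, -0.0175, -0.0175], "sy":[0, 0, 0, 0, 0, 0, 0, 0, 0], "sz":[0.005, 0.01, 0.0117, 0.0117, 0.0117, 0.0117, 0.0117, 0.0117, 0.0117], "ax":[0, 0, 0, 0, 0, 0, 0, 0, 0], "ay":[0, 0, 0, 0, 0, 0, 0, 0, 0], "az":[0, 0, 0, 0, 0, 0, 0, 0, 0], "finger_gap":[0, 0, 0, 0, 0, 0, 0, 0, 0]}
}}

```text
time_s: 12.0
position: [0.4383, 0.2162, 0.1053]
tcp_rot: [[-0.149, 0.989, 0.002], [0.989, 0.149, 0.001], [0.0, 0.002, -1.0]]
force: [-2.1, -0.3, 12.5]
opening: 0.156
grasp_force: 30.0
```

{"api": "nudge_tcp", "payload": {
  "moves": {"sx":[0, 0, 0, 0, 0, 0, 0, 0, 0, 0, 0, 0, 0, 0, 0], "sy":[0, 0, 0, 0, 0, 0, 0, 0, 0, 0, 0, 0, 0, 0, 0], "sz":[-0.005, -0.01, -0.015, -0.02, -0.025, -0.03, -0.035, -0.04, -0.045, -0.05, -0.05, -0.05, -0.05, -0.05, -0.05], "ax":[0, 0, 0, 0, 0, 0, 0, 0, 0, 0, 0, 0, 0, 0, 0], "ay":[0, 0, 0, 0, 0, 0, 0, 0, 0, 0, 0, 0, 0, 0, 0], "az":[0, 0, 0, 0, 0, 0, 0, 0, 0, 0, 0, 0, 0, 0, 0], "finger_gap":[0, 0, 0, 0, 0, 0, 0, 0, 0, 0, 0, 0, 0, 0, 0]}
}}

```text
time_s: 13.5
position: [0.4379, 0.2159, 0.1331]
tcp_rot: [[-0.149, 0.989, -0.0], [0.989, 0.149, -0.0], [-0.0, -0.0, -1.0]]
force: [-0.6, -0.4, -6.7]
opening: 0.157
grasp_force: 30.0
```

```bash
cat > pic.py <<'E'
from h import *
import cv2,sys
f=[]
for i in range(8):
    f.append(telemetry.read_state()["force"]);capture("top")
print(np.mean(f,0))
a,b=capture("scene")["color"],capture("top")["color"]
cv2.imwrite(sys.argv[1],np.vstack([cv2.resize(a[185:285,205:405],None,fx=3,fy=3,interpolation=2),cv2.resize(b[235:325,185:385],None,fx=3,fy=3,interpolation=2)])[:,:,::-1])
E
python3 pic.py pics/a3.png
```

```text
[ 0.29992374 -0.17309867 -6.50003731]
```

View pics/a3.png

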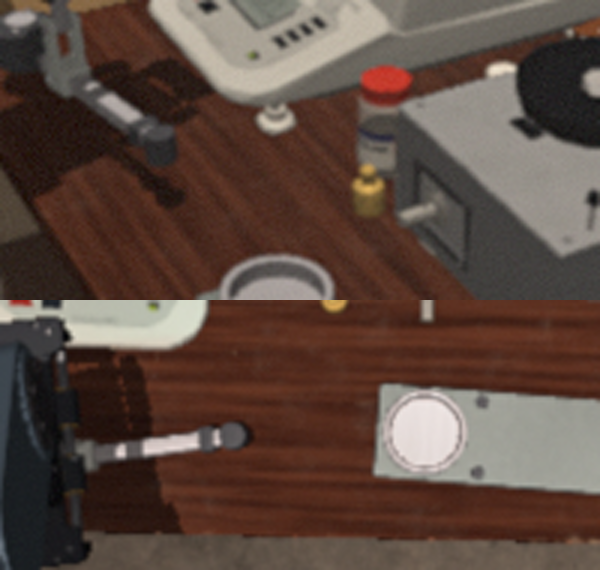

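The tail is off the desk: scene crop (160,131), top crop (234,135); hub cap about (20,18).

```bash
python3 -c "
from m import *
at((160,131),(234,135))
p=telemetry.read_state()['position'];u=np.array([-.149,.989])
# hub cap: intersect scene ray with vertical plane through bar axis
o,d=ray('scene',(205+20.5/3-.5,185+18.5/3-.5));n=np.array([.989,.149]);t=n@(p[:2]-o[:2])/(n@d[:2]);X=o+d*t;print(X,(X-p)[:2]@u)
"
```

```text
[0.45958409 0.0716854  0.06520206] 0.0016687246444894235 hanger x 0.028811643540439733 [ 0.02164961 -0.14419546]
[0.42708043 0.2879255  0.06070227] 0.07286940281459296
```

Hub-down tilt is about 0.083 rad, so the hanger needs about 3.7 mm toward the hub.

To row units: 0.03 m / 0.6 = 0.05, 0.027 m / 0.6 = 0.045.

{"api": "nudge_tcp", "payload": {
  "moves": {"sx":[0, 0, 0, 0, 0, 0, 0, 0, 0.0033, 0.0067, 0.0067, 0.0067], "sy":[0, 0, 0, 0, 0, 0, 0, 0, 0, 0, 0, 0], "sz":[0.0083, 0.0167, 0.025, 0.0333, 0.04, 0.045, 0.05, 0.05, 0.05, 0.05, 0.05, 0.05], "ax":[0, 0, 0, 0, 0, 0, 0, 0, 0, 0, 0, 0], "ay":[0, 0, 0, 0, 0, 0, 0, 0, 0, 0, 0, 0], "az":[0, 0, 0, 0, 0, 0, 0, 0, 0, 0, 0, 0], "finger_gap":[0, 0, 0, 0, 0, 0, 0, 0, 0, 0, 0, 0]}
}}

```text
time_s: 15.4
position: [0.4373, 0.2199, 0.1053]
tcp_rot: [[-0.149, 0.989, 0.001], [0.989, 0.149, -0.0], [-0.0, 0.001, -1.0]]
force: [-3.5, -1.4, 11.7]
opening: 0.159
grasp_force: 30.0
```

{"api": "nudge_tcp", "payload": {
  "moves": {"sx":[0, 0, 0, 0, 0, 0, 0, 0, 0, 0, 0, 0, 0, 0, 0], "sy":[0, 0, 0, 0, 0, 0, 0, 0, 0, 0, 0, 0, 0, 0, 0], "sz":[-0.005, -0.01, -0.015, -0.02, -0.025, -0.03, -0.035, -0.04, -0.045, -0.05, -0.05, -0.05, -0.05, -0.05, -0.05], "ax":[0, 0, 0, 0, 0, 0, 0, 0, 0, 0, 0, 0, 0, 0, 0], "ay":[0, 0, 0, 0, 0, 0, 0, 0, 0, 0, 0, 0, 0, 0, 0], "az":[0, 0, 0, 0, 0, 0, 0, 0, 0, 0, 0, 0, 0, 0, 0], "finger_gap":[0, 0, 0, 0, 0, 0, 0, 0, 0, 0, 0, 0, 0, 0, 0]}
}}

```text
time_s: 16.9
position: [0.4373, 0.2198, 0.1331]
tcp_rot: [[-0.149, 0.989, -0.0], [0.989, 0.149, -0.0], [-0.0, -0.0, -1.0]]
force: [0.3, -0.4, -7.1]
opening: 0.16
grasp_force: 30.0
```

```bash
python3 pic.py pics/a4.png
```

```text
[-0.05133907 -0.02150679 -6.67922415]
```

View pics/a4.png

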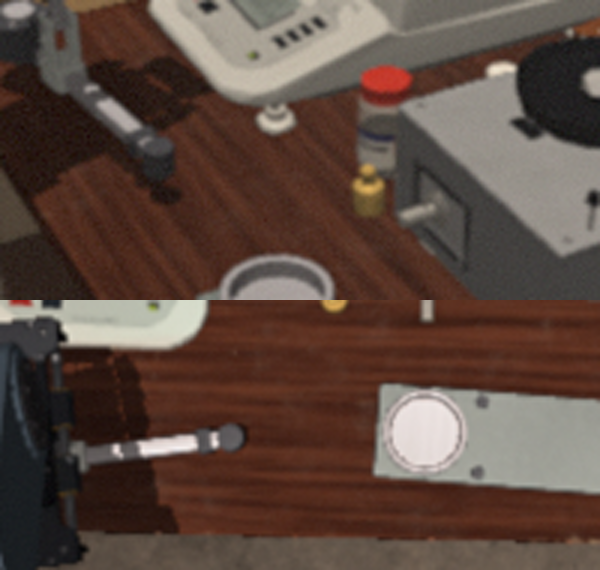

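Tail top is now at scene crop (158,146), top crop (232,137); hub cap about (18,9).

```bash
python3 -c "
from m import *
at((158,146),(232,137))
p=telemetry.read_state()['position'];u=np.array([-.149,.989])
o,d=ray('scene',(205+18.5/3-.5,185+9.5/3-.5));n=np.array([.989,.149]);t=n@(p[:2]-o[:2])/(n@d[:2]);X=o+d*t;print(X,(X-p)[:2]@u)
"
```

```text
[0.45864041 0.07503427 0.05042381] 0.0018738313536840285 hanger x 0.029364444773812212 [ 0.02130987 -0.14480483]
[0.42684508 0.28943725 0.06840625] 0.07039489949543351
```

Now almost level (tilt about 0.01–0.02 rad), with the hanger at about 0.028. I raise and turn to the cradle's heading, then carry it over with gentle ramps.

To row units: -0.052 m / 0.6 = -0.0867, -0.026 m / 0.6 = -0.0433, 11.6 degrees / 90 = 0.1289.

{"api": "nudge_tcp", "payload": {
  "moves": {"sx":[0, 0, 0, 0, 0, 0, 0, 0, 0, 0, 0, 0, 0, 0, 0, 0, 0], "sy":[0, 0, 0, 0, 0, 0, 0, 0, 0, 0, 0, 0, 0, 0, 0, 0, 0], "sz":[-0.0017, -0.005, -0.01, -0.0167, -0.0233, -0.03, -0.0367, -0.0433, -0.05, -0.0567, -0.0633, -0.07, -0.0767, -0.0817, -0.085, -0.0867, -0.0867], "ax":[0, 0, 0, 0, 0, 0, 0, 0, 0, 0, 0, 0, 0, 0, 0, 0, 0], "ay":[0, 0, 0, 0, 0, 0, 0, 0, 0, 0, 0, 0, 0, 0, 0, 0, 0], "az":[0.0033, 0.0078, 0.0144, 0.0244, 0.0344, 0.0444, 0.0544, 0.0644, 0.0744, 0.0844, 0.0944, 0.1044, 0.1144, 0.1222, 0.1267, 0.1289, 0.1289], "finger_gap":[0, 0, 0, 0, 0, 0, 0, 0, 0, 0, 0, 0, 0, 0, 0, 0, 0]}
}}

```text
time_s: 19.3
position: [0.4373, 0.2199, 0.1853]
tcp_rot: [[0.053, 0.999, 0.0], [0.999, -0.053, 0.0], [0.0, 0.0, -1.0]]
force: [-0.8, 0.6, -6.6]
opening: 0.155
grasp_force: 30.0
```

{"api": "nudge_tcp", "payload": {
  "moves": {"sx":[-0.0017, -0.005, -0.01, -0.0167, -0.025, -0.035, -0.0467, -0.06, -0.075, -0.0917, -0.1083, -0.125, -0.1417, -0.1583, -0.175, -0.1917, -0.2083, -0.225, -0.2417, -0.2583], "sy":[0.0002, 0.0007, 0.0013, 0.0022, 0.0032, 0.0045, 0.006, 0.0077, 0.0097, 0.0118, 0.0138, 0.016, 0.0182, 0.0203, 0.0225, 0.0247, 0.0267, 0.0288, 0.031, 0.0332], "sz":[0, 0, 0, 0, 0, 0, 0, 0, 0, 0, 0, 0, 0, 0, 0, 0, 0, 0, 0, 0], "ax":[0, 0, 0, 0, 0, 0, 0, 0, 0, 0, 0, 0, 0, 0, 0, 0, 0, 0, 0, 0], "ay":[0, 0, 0, 0, 0, 0, 0, 0, 0, 0, 0, 0, 0, 0, 0, 0, 0, 0, 0, 0], "az":[0, 0, 0, 0, 0, 0, 0, 0, 0, 0, 0, 0, 0, 0, 0, 0, 0, 0, 0, 0], "finger_gap":[0, 0, 0, 0, 0, 0, 0, 0, 0, 0, 0, 0, 0, 0, 0, 0, 0, 0, 0, 0]}
}}

```text
time_s: 21.3
position: [0.449, 0.0632, 0.1853]
tcp_rot: [[0.053, 0.999, 0.0], [0.999, -0.053, -0.0], [-0.0, 0.0, -1.0]]
force: [-0.2, -0.2, -6.9]
opening: 0.159
grasp_force: 30.0
```

{"api": "nudge_tcp", "payload": {
  "moves": {"sx":[-0.0167, -0.0333, -0.05, -0.0667, -0.0833, -0.1, -0.1167, -0.1333, -0.15, -0.1667, -0.1833, -0.2, -0.2167, -0.2333, -0.25, -0.2667, -0.2833, -0.2967], "sy":[0.0022, 0.0043, 0.0063, 0.0085, 0.0107, 0.0128, 0.015, 0.0172, 0.0192, 0.0213, 0.0235, 0.0257, 0.0278, 0.03, 0.032, 0.0342, 0.0363, 0.038], "sz":[0, 0, 0, 0, 0, 0, 0, 0, 0, 0, 0, 0, 0, 0, 0, 0, 0, 0], "ax":[0, 0, 0, 0, 0, 0, 0, 0, 0, 0, 0, 0, 0, 0, 0, 0, 0, 0], "ay":[0, 0, 0, 0, 0, 0, 0, 0, 0, 0, 0, 0, 0, 0, 0, 0, 0, 0], "az":[0, 0, 0, 0, 0, 0, 0, 0, 0, 0, 0, 0, 0, 0, 0, 0, 0, 0], "finger_gap":[0, 0, 0, 0, 0, 0, 0, 0, 0, 0, 0, 0, 0, 0, 0, 0, 0, 0]}
}}

```text
time_s: 23.1
position: [0.4625, -0.116, 0.1853]
tcp_rot: [[0.053, 0.999, 0.0], [0.999, -0.053, -0.0], [-0.0, 0.0, -1.0]]
force: [0.2, -0.4, -6.6]
opening: 0.157
grasp_force: 30.0
```

{"api": "nudge_tcp", "payload": {
  "moves": {"sx":[-0.015, -0.0283, -0.04, -0.05, -0.0583, -0.065, -0.07, -0.0733, -0.075, -0.075, -0.075, -0.075, -0.075, -0.075, -0.075, -0.075, -0.075, -0.075, -0.075, -0.075], "sy":[0.002, 0.0037, 0.0052, 0.0063, 0.0075, 0.0083, 0.009, 0.0093, 0.0097, 0.0097, 0.0097, 0.0097, 0.0097, 0.0097, 0.0097, 0.0097, 0.0097, 0.0097, 0.0097, 0.0097], "sz":[0, 0, 0, 0, 0, 0, 0, 0, 0, 0, 0, 0, 0, 0, 0, 0, 0, 0, 0, 0], "ax":[0, 0, 0, 0, 0, 0, 0, 0, 0, 0, 0, 0, 0, 0, 0, 0, 0, 0, 0, 0], "ay":[0, 0, 0, 0, 0, 0, 0, 0, 0, 0, 0, 0, 0, 0, 0, 0, 0, 0, 0, 0], "az":[0, 0, 0, 0, 0, 0, 0, 0, 0, 0, 0, 0, 0, 0, 0, 0, 0, 0, 0, 0], "finger_gap":[0, 0, 0, 0, 0, 0, 0, 0, 0, 0, 0, 0, 0, 0, 0, 0, 0, 0, 0, 0]}
}}

```text
time_s: 25.1
position: [0.4657, -0.1602, 0.1853]
tcp_rot: [[0.053, 0.999, -0.0], [0.999, -0.053, -0.0], [-0.0, -0.0, -1.0]]
force: [-0.5, -0.5, -6.6]
opening: 0.152
grasp_force: 30.0
```

```bash
python3 - <<'E'
from h import *
import cv2
ims=[]
for i in range(6):
    g=capture("scene")["color"]; ims.append(g)
    if i%2==0: capture("top");capture("top")
a,b=ims[-1],capture("top")["color"]
d=[np.abs(i.astype(int)-a)[185:385,195:395].mean().round(2) for i in ims];print(d)
cv2.imwrite("pics/a5.png",np.vstack([cv2.resize(a[200:380,200:440],None,fx=2.5,fy=2.5,interpolation=2),cv2.resize(b[250:310,280:440],None,fx=3.75,fy=2.5,interpolation=2)])[:,:,::-1])
E
```

```text
[np.float64(2.76), np.float64(2.76), np.float64(2.74), np.float64(2.73), np.float64(2.75), np.float64(0.0)]
```

View pics/a5.png

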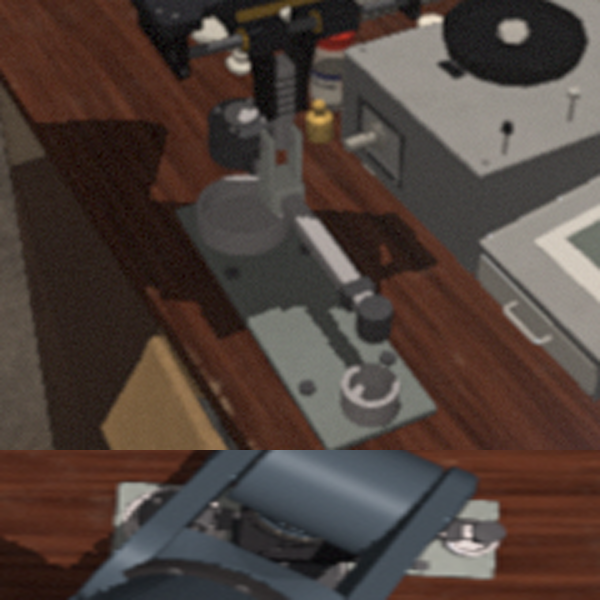

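The lever hangs still over the cradle (frame differences are only noise). Tail top is at scene crop (376,303), top crop (488,80); the hub cap is partly hidden around (245,113). Checking the offsets.

```bash
python3 -c "
from m import *
np.set_printoptions(precision=4,suppress=True)
s=(200+376.5/2.5-.5,200+303.5/2.5-.5);t=(280+488.5/3.75-.5,250+80.5/2.5-.5)
print(tri(s,t)); print('plane',plane('scene',s,.104),plane('top',t,.104))
u=np.array([.0526,.9986]);n=np.array([.9986,-.0526]);p=telemetry.read_state()['position']
for q in((376,303),(245,113)):
  o,d=ray('scene',(200+(q[0]+.5)/2.5-.5,200+(q[1]+.5)/2.5-.5));k=n@(p[:2]-o[:2])/(n@d[:2]);print(o+d*k)
g=np.array([.4658,-.1604])
for x,z in((-.117,.104),(.095,.118)):
  print(x,np.array(proj('scene',np.r_[g+(x-.028)*u,z])-200)*2.5)
"
```

```text
(array([ 0.46  , -0.3033,  0.1043]), np.float64(0.0015342770609704183))
plane [ 0.4587 -0.3026  0.104 ] [ 0.4614 -0.304   0.104 ]
[ 0.4582 -0.3033  0.1049]
[ 0.469  -0.0983  0.1234]
-0.117 [376.7387 304.9982]
0.095 [241.8944 114.6379]
```

The tail is within 2 mm of its cup centre, the hub within about 5 mm. It hangs level, undersides about 50 mm above the cups, and it is still.

```bash
python3 -c "
from rig import bot, telemetry, capture
print(bot.hand_in())"
```

```text
the job is handed in; nothing more can be done
None
```

The job is handed in: at last look the lever hung still and within about 0.02 rad of level from its grip block, about 5 cm above the cups, with hub and tail each within about 5 mm of centre; the judge returned no verdict.

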